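# Gauge the empty depth in a mailing tube

## Task

A returned mailing tube with blue tape stands open on the bench, and we need to know how much empty depth is left above the fragile goods hidden inside it. Take the steel depth gauge out of its blue stand, set its black cross-bar across the tube's rim and push the rod down through the bar until you feel its tip bottom out on the goods, gently: do not press hard on them. Leave the gauge standing upright and free in the tube, rod resting on the goods and bar lying flat on the rim so that the depth can be read, and do not disturb the other things on the bench.

Things in the scene. Friction and masses are not known exactly. Their poses are not given: they have to be found in the camera images.
- gauge: Depth gauge: upright round steel rod, 14 mm diameter, ringed every 10 mm, with a white rubber tip at its foot and a steel knob on top; 178 mm tall, about 0.35 kg in all. Origin: centre of the unpressed tip's underside; z runs up along the rod. It starts upright in the blue stand, with its foot 10 mm above the bench. It lifts straight out.
- gauge_knob (a point): Where to hold the gauge: middle of its round steel knob (26 mm diameter, 28 mm tall, from 150 to 178 mm above the foot); this point is on the rod's axis, 164 mm above the foot.
- gauge_bar: The gauge's cross-bar: black with yellow ends, 90 (its y) x 22 (its x) x 14 mm, hub 18 mm high; slides along the rod, cannot turn. Origin: centre of its underside, on the rod's axis, 45 to 57 mm above the foot at the start, up to 130. Friction of about 6 N holds it where it is on the rod; with the bar on the rim the rod must be pushed down through it and stays where it is left.
- gauge_tip: The gauge's white rubber tip, 14 mm diameter, 12 mm high, springy: it yields 2 mm along the rod at 10 N, 6 mm at most, and springs back: after a hard press it lifts the freed gauge, bar and all, off the rim. Origin: centre of its underside, the gauge's origin when not pressed. The goods bear at most 20 N from it.
- stand: Blue stand of the gauge, fixed to the bench: round foot 84 mm across, 8 mm thick, with an upright socket 45 mm high (bore about 16 mm, bottom 10 mm above the bench). Origin: underside centre.
- tube: Open brown cardboard tube with a blue tape band, 44 mm outside, 38 mm inside diameter, 140 mm high, upright in a black cup (68 mm across, 28 mm high) fixed to the bench. Origin: underside centre, z up. Hard, flat-topped goods are hidden inside, their top 72 to 120 mm below the rim, different each time and not measured.
- tube_rim (a point): Centre of the open tube's mouth, at the height of its rim (140 mm above the bench).
- tube_white: Closed white tube with black cap, 63 mm across, 140 mm high, standing loose; leave alone. Origin: underside centre.
- tube_red: Closed brown tube with red cap, 55 mm across, 120 mm high, standing loose; leave alone. Origin: underside centre.
- juice0: Orange juice bottle, 60 mm across, 165 mm high, standing; leave alone. Origin: underside centre.
- juice1: Orange juice bottle, 60 mm across, 165 mm high, standing; leave alone. Origin: underside centre.
- juice2: Orange juice bottle, 60 mm across, 165 mm high, standing; leave alone. Origin: underside centre.
- yellow_pack: Yellow packet lying flat, 110 x 160 x 34 mm; leave alone. Origin: underside centre.
- tape_gun: Red tape gun lying on its side, about 180 mm long, 56 mm high; leave alone. Origin: at the bench, near its middle.
- scanner: Grey and black hand scanner lying on its side, about 150 mm long, 45 mm high; leave alone. Origin: at the bench, near its middle.
Not all that is in view belongs to the job. Leave any orange or purple look-alike of the gauge alone.

How it is judged:
On the way, in this order (a step that is already met when the one before it is completed fails the run):
1. the cross-bar rests on the open tube's rim with the rod hanging into the tube (z of gauge_bar in the frame of tube_rim between -0.003 and 0.003 m and horizontal distance between each of gauge_bar, gauge_tip and tube_rim below 0.02 m and z of gauge_tip in the frame of tube_rim below -0.03 m and contact force between gauge_bar and tube above 0.3 N), for 0.1 s.
2. the rod has bottomed out on the goods while the bar stays on the rim (z of gauge_bar in the frame of tube_rim between -0.003 and 0.003 m and horizontal distance between each of gauge_bar, gauge_tip and tube_rim below 0.02 m and z of gauge_tip in the frame of tube_rim below -0.065 m and contact force between gauge_tip and anything else above 1 N), for 0.2 s.
At the end, for the whole second after the job is handed in: The gauge rests in the open tube within 0.08 rad of upright: tip within 20 mm of the tube's axis, over 65 mm below the rim and bearing on the goods with over 0.3 N; the bar's underside within 3 mm of the rim's height and 20 mm of its axis (z of gauge_bar in the frame of tube_rim between -0.003 and 0.003 m and horizontal distance between each of gauge_bar, gauge_tip and tube_rim below 0.02 m and z of gauge_tip in the frame of tube_rim below -0.065 m and contact force between gauge_tip and anything else above 0.3 N and angle between gauge's own z axis and vertical below 0.08 rad and linear speed of gauge below 0.01 m/s); the robot touches nothing.
It fails at once if the rod's tip bears on anything with more than 20 N (pressed hard, or dropped) (contact force between gauge_tip and anything else above 20 N).
It fails at once if another thing on the bench is moved by more than 20 mm (distance of any of tube_white, tube_red, juice0, juice1, juice2, yellow_pack, tape_gun, scanner from where it was at the start of the episode above 0.02 m).
It also fails if it takes over 54 s, if anything falls off the work surface, if the arm or the gripper's body presses on something with over 40 N, if the wrist force passes 120 N, or if a joint passes its speed limit or range.

## Robot

A 6-joint arm with a two-finger parallel gripper is mounted at the origin on the work surface. World frame = base frame: x ahead of the robot, y to its left, z up, the work surface at z = 0. Lengths are in m, angles in rad, forces in N, time in s.
With the tool pointing down it reaches from about 0.275 to 0.85 m from the base axis. Payload 19 kg.
Tool frame: the origin (TCP) lies between the finger pads; the fingertips stand 17 mm ahead of it and the grasp point (between the pads) lies 2 mm behind it (finger_overhang is the distance from the TCP to the fingertips, in m); x points along the fingers, y is the direction in which the jaws open and shut, and the axes are right-handed (so a half turn about x gives the same grasp; the last joint's range is limited). The gripper opens to 85 mm and grips with 20 to 120 N. Pads are 22 mm wide; open, the fingers measure 114 mm over their backs; the gripper's body (76 mm by 85 mm) begins 54 mm behind the grasp point. The pads swing forward as they close: fully open they stand 13 mm farther back than shut.
Start: joints at [-1.472, 0.15, 1.437, -0, 1.554, -0.134], TCP at [0.133, -0.559, 0.248] pointing down, gripper open.
Joint ranges: [-2.8, 2.8], [-0.68, 2.1], [0.12, 2.68], [-1.39, 4.53], [0.16, 2.79], [-2.81, 2.81]. Speed limits (rad/s): [1.89, 1.89, 2.22, 3.01, 3.01, 3.01].

## Interface

Orientations are given as a unit quaternion [w, x, y, z].
In Python, from plant import * gives the robot as it stands.
- The arm moves only by the tool drive_tool, never from a script. Its argument "increments" is a list of rows, each an object of numbers: "ax", "ay", "az": the turn, a rotation vector about the tool's x, y, z in degrees; "tx", "ty", "tz": the shift along the tool's x, y, z in mm; "grip": the closure, from 0 (fully open) to 1 (shut). A call has 1 to 8 rows; each row shifts and turns the pose as measured when the row begins, along the tool's axes as they then stand; what a row does not reach is not made up. A row lasts 1/10 s, in which the tool goes at most 50 mm and 8.59 degrees, less where a joint would pass 70% of its speed; a pose out of reach is approached as far as the arm can. A call is refused whole if a number of a shift passes 50 or a number of a turn 8.59, either way. A call with a gripper value outside its range is refused whole. The fingers move at their own pace and stop on an object; "squeeze" is the grip in N (left out, the last holds). Time passes only in rows, so rows that do not move let the fingers close. It gives the time, the measured TCP pose, the force and the opening at its end, in the units of the state.
- sense(): the state, without advancing time (a new reading comes with each control period).
- grab_frame(name): name is "side" or "top"; returns the picture (384x512x3 uint8, red, green, blue); there is no depth.
- get_calibration(name): a dict with "K" (3x3 intrinsics, pixels), "R" (3x3) and "t" (3): a world point X has camera coordinates R X + t. Camera axes: x right, y down, z forward; pixel columns grow to the right and rows downward; lengths in m; the calibration is good to about 2 mm. A picture is of the moment at which its call begins. get_calibration takes no time and is no camera call.
- sign_off(): hands the job in, once; it reports no verdict.
The state is a dict: "time": time; "joint_pos": joint angles; "qvel": joint speeds; "joint_efforts": joint torques, N m; "ee_pos": TCP position; "eef_rot": TCP orientation; "contact_force": force on the tool from outside, world axes, zero at the start; "moment": the same for the moment, N m; "width": opening from 0.0 (shut) to 1.0 (fully open).
Only numpy, scipy, OpenCV 4.12 (cv2) and the standard library are available. Lean on these libraries where they do the work, as an engineer would, in place of code of your own. Each camera call takes 0.05 s, during which the arm holds its last target. There are 200 camera calls.

## Working session

There is one attempt and no reset: what is moved stays moved. The work goes in short steps, Python scripts to look and compute and a tool call to move; the robot and the scene stay as the last step left them, time stands still between calls to the robot, and variables do not carry over. Pictures are saved under pics/ and viewed, about 8 in all and at most 12, crops included, and the job is handed in when it is done.

Besides the shell and the picture viewer there is one more tool, called after ">>>" by a JSON object that holds its "fn" and its "kwargs". drive_tool: Moves the arm, as the interface text tells. Its arguments: {"type":"object","properties":{"increments":{"type":"array"},"squeeze":{"type":"number"}},"required":["increments"]}

```bash
mkdir -p pics
python3 - <<'E'
from plant import *
import cv2,numpy as np
np.set_printoptions(precision=4,suppress=True)
for n in("side","top"):
    f=grab_frame(n);cv2.imwrite(f"pics/{n}0.png",f[:,:,::-1])
    c=get_calibration(n);print(n,c["K"],c["R"],c["t"])
print(sense())
E
```

```text
side [[357.7302   0.     248.4254]
 [  0.     357.7302 189.4626]
 [  0.       0.       1.    ]] [[-0.9771 -0.2127  0.0042]
 [-0.1348  0.6035 -0.7859]
 [ 0.1646 -0.7684 -0.6184]] [0.514  0.2291 1.1417]
top [[446.2958   0.     253.0743]
 [  0.     446.2958 194.4956]
 [  0.       0.       1.    ]] [[ 0.0236 -0.9996  0.0132]
 [-0.9975 -0.0244 -0.0668]
 [ 0.0671 -0.0116 -0.9977]] [-0.0809  0.5618  1.5173]
{'time': 0.1, 'joint_pos': array([-1.472 ,  0.1509,  1.438 , -0.    ,  1.5538, -0.134 ]), 'qvel': array([-0.0018, -0.0015, -0.0016, -0.0011, -0.0012,  0.0008]), 'joint_efforts': array([  0.0045, -71.4382, -57.1797,  -0.0003,   0.0071,   0.0001]), 'ee_pos': array([ 0.1326, -0.5593,  0.2478]), 'eef_rot': array([ 0.0817,  0.7023,  0.0825, -0.7023]), 'contact_force': array([ 0.1654, -0.7597, -0.309 ]), 'moment': array([-0.0941, -0.0162, -0.0271]), 'width': 1.0008300669923529}
```

View pics/side0.png

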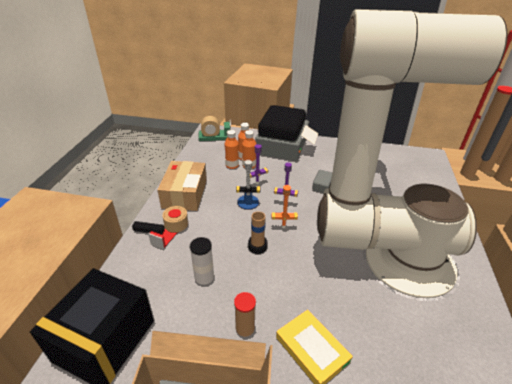

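View pics/top0.png

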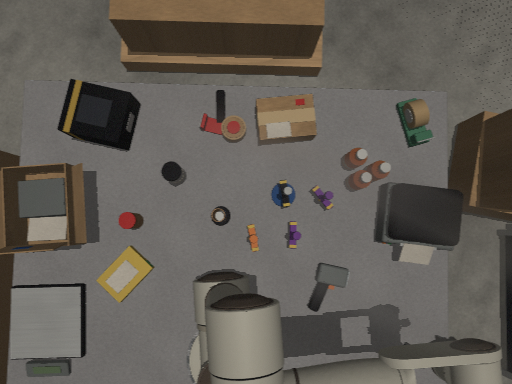

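The side view shows the blue stand and gauge near (248,185) and the taped tube near (258,230). In the top view they are near (285,193) and (221,215). Orange and purple decoys stand beside them. I'll zoom in on both.

```bash
cat > h.py <<'E'
import numpy as np,cv2
from plant import *
np.set_printoptions(precision=4,suppress=True)
def ray(n,u,v):
    c=get_calibration(n);R=np.array(c["R"]);t=np.array(c["t"])
    return -R.T@t, R.T@np.linalg.inv(c["K"])@[u,v,1]
def plane(n,u,v,z):
    o,d=ray(n,u,v);return o+d*(z-o[2])/d[2]
def two(ps,pt):
    o1,d1=ray("side",*ps);o2,d2=ray("top",*pt)
    s=np.linalg.lstsq(np.c_[d1,-d2],o2-o1,rcond=None)[0]
    a,b=o1+s[0]*d1,o2+s[1]*d2
    return (a+b)/2,np.linalg.norm(a-b)
def proj(n,X):
    c=get_calibration(n);p=c["K"]@(c["R"]@np.array(X)+c["t"]);return p[:2]/p[2]
E
python3 - <<'E'
from h import *
s=cv2.imread("pics/side0.png")[150:260,210:310];t=cv2.imread("pics/top0.png")[165:265,195:345]
a=cv2.resize(s,None,fx=5,fy=5,interpolation=cv2.INTER_CUBIC)
b=cv2.resize(t,None,fx=5,fy=5,interpolation=cv2.INTER_CUBIC)
cv2.imwrite("pics/s1.png",a);cv2.imwrite("pics/t1.png",b)
E
```

```text
(no output)
```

View pics/s1.png

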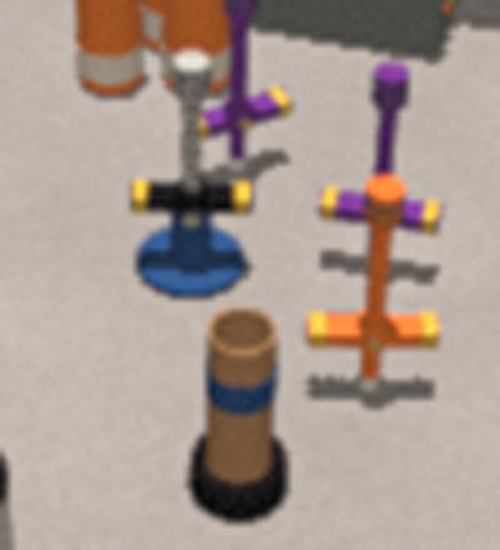

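View pics/t1.png

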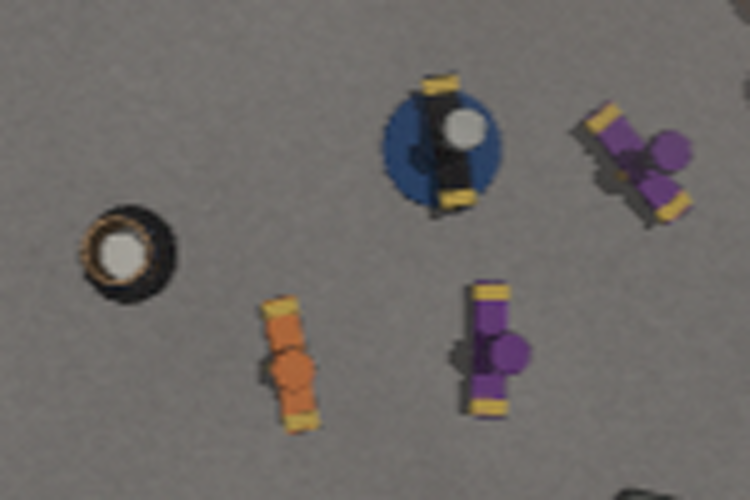

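Run:
```python
from h import *
T=lambda x,y:((x+.5)/5-.5+195,(y+.5)/5-.5+165)
S=lambda x,y:((x+.5)/5-.5+210,(y+.5)/5-.5+150)
t=cv2.imread("pics/top0.png");h=cv2.cvtColor(t,cv2.COLOR_BGR2HSV)
m=cv2.inRange(h,(100,120,50),(125,255,255));m[:, :260]=0;m[:,310:]=0
c=max(cv2.findContours(m,0,2)[0],key=cv2.contourArea);print("stand",cv2.minEnclosingCircle(c),plane("top",*cv2.minEnclosingCircle(c)[0],.008))
print("knob top",plane("top",*T(464,129),.188),"side",plane("side",*S(193,64),.188),two(S(193,64),T(464,129)))
print("stand eye",plane("top",*T(442,150),.008), plane("side",*S(192,260),.008))
print("rim",plane("top",*T(116,250),.14),plane("side",*S(243,330),.14),two(S(243,330),T(116,250)))
print("cup",plane("top",*T(128,254),.028))
# bar ends
for z in(.063,.075,.08): 
  a,b=plane("top",*T(441,84),z),plane("top",*T(457,198),z);print("bar",z,a,b,(a+b)/2,np.linalg.norm(a-b),np.degrees(np.arctan2(*(a-b)[1::-1])))
print(sense()["joint_pos"])
from scipy.spatial.transform import Rotation as Ro
q=sense()["eef_rot"];print(Ro.from_quat(np.roll(q,-1)).as_matrix())
```

```text
stand ((278.5, 195.0), 10.30786418914795) [ 0.5647 -0.1557  0.008 ]
knob top [ 0.5674 -0.1704  0.188 ] side [ 0.5636 -0.165   0.188 ] (array([ 0.5663, -0.171 ,  0.1838]), np.float64(0.0027617993000782037))
stand eye [ 0.5665 -0.1713  0.008 ] [ 0.5641 -0.1669  0.008 ]
rim [0.4891 0.044  0.14  ] [0.4862 0.0445 0.14  ] (array([0.4877, 0.0438, 0.1392]), np.float64(0.002734478361991362))
cup [0.4888 0.0431 0.028 ]
bar 0.063 [ 0.6071 -0.1655  0.063 ] [ 0.5308 -0.1777  0.063 ] [ 0.5689 -0.1716  0.063 ] 0.07723522569803311 9.067073771575018
bar 0.075 [ 0.6059 -0.1645  0.075 ] [ 0.5302 -0.1766  0.075 ] [ 0.568  -0.1706  0.075 ] 0.07661293525020509 9.067073771575021
bar 0.08 [ 0.6054 -0.1642  0.08  ] [ 0.53   -0.1762  0.08  ] [ 0.5677 -0.1702  0.08  ] 0.07635364756361014 9.067073771575046
[-1.472   0.1509  1.438  -0.      1.5538 -0.134 ]
[[-0.0001  0.2307 -0.973 ]
 [ 0.0011 -0.973  -0.2307]
 [-1.     -0.0011 -0.0001]]
```

The knob axis is at about (0.567, -0.170) and the tube at about (0.4885, 0.044); both views agree within 3–5 mm. The jaw direction is already across the bar, so I'll move above the knob.

>>> {"fn": "drive_tool", "kwargs": {"increments": [{"tx": -20, "ty": -10, "tz": -20}, {"tx": -10, "ty": -20, "tz": -37}, {"ty": -20, "tz": -37}, {"ty": -20, "tz": -37}, {"ty": -20, "tz": -37}, {"ty": -20, "tz": -37}, {"ty": -20, "tz": -37}, {"ty": -20, "tz": -37}], "squeeze": 40}}

```text
validation failed for argument at $.in...
```

>>> {"fn": "drive_tool", "kwargs": {"increments": [{"ty": -20, "tz": -37}, {"ty": -20, "tz": -37}, {"ty": -20, "tz": -37}, {"ty": -20, "tz": -37}, {"ty": -20, "tz": -37}, {"ty": 0, "tz": 0}]}}

```text
validation failed for argument at $.in...
```

>>> {"fn": "drive_tool", "kwargs": {"increments": [{"ax": 0, "ay": 0, "az": 0, "tx": -20, "ty": -10, "tz": -20, "grip": 0}], "squeeze": 40}}

```text
time: 0.2
ee_pos: [0.1486, -0.5449, 0.265]
eef_rot: [-0.079, -0.702, -0.084, 0.703]
contact_force: [-0.0, -0.1, 1.2]
width: 1.002
```

>>> {"fn": "drive_tool", "kwargs": {"increments": [{"ax": 0, "ay": 0, "az": 0, "tx": -10, "ty": -21, "tz": -38, "grip": 0}, {"ax": 0, "ay": 0, "az": 0, "tx": 0, "ty": -21, "tz": -38, "grip": 0}, {"ax": 0, "ay": 0, "az": 0, "tx": 0, "ty": -21, "tz": -38, "grip": 0}, {"ax": 0, "ay": 0, "az": 0, "tx": 0, "ty": -21, "tz": -38, "grip": 0}, {"ax": 0, "ay": 0, "az": 0, "tx": 0, "ty": -21, "tz": -38, "grip": 0}, {"ax": 0, "ay": 0, "az": 0, "tx": 0, "ty": -21, "tz": -38, "grip": 0}, {"ax": 0, "ay": 0, "az": 0, "tx": 0, "ty": -21, "tz": -38, "grip": 0}, {"ax": 0, "ay": 0, "az": 0, "tx": 0, "ty": -21, "tz": -38, "grip": 0}]}}

```text
time: 1.0
ee_pos: [0.4125, -0.3045, 0.2764]
eef_rot: [-0.077, -0.702, -0.081, 0.703]
contact_force: [1.1, -0.9, 0.1]
width: 1.002
```

>>> {"fn": "drive_tool", "kwargs": {"increments": [{"ax": 0, "ay": 0, "az": 0, "tx": 0, "ty": -20, "tz": -38, "grip": 0}, {"ax": 0, "ay": 0, "az": 0, "tx": 0, "ty": -20, "tz": -38, "grip": 0}, {"ax": 0, "ay": 0, "az": 0, "tx": 0, "ty": -20, "tz": -38, "grip": 0}, {"ax": 0, "ay": 0, "az": 0, "tx": 0, "ty": -20, "tz": -38, "grip": 0}, {"ax": 0, "ay": 0, "az": 0, "tx": 0, "ty": -15, "tz": -28, "grip": 0}, {"ax": 0, "ay": 0, "az": 0, "tx": 0, "ty": 0, "tz": 0, "grip": 0}, {"ax": 0, "ay": 0, "az": 0, "tx": 0, "ty": 0, "tz": 0, "grip": 0}]}}

```text
time: 1.7
ee_pos: [0.5747, -0.16, 0.2743]
eef_rot: [-0.078, -0.701, -0.084, 0.704]
contact_force: [-0.1, 0.2, -0.8]
width: 0.997
```

```bash
cat >> h.py <<'E'
from scipy.spatial.transform import Rotation as Ro
def rot(): return Ro.from_quat(np.roll(sense()["eef_rot"],-1)).as_matrix()
def to(x,y,z):
    s=sense();R=rot();print("TCP",s["ee_pos"],"F",s["contact_force"],"w",s["width"],"tool mm",1000*R.T@(np.array([x,y,z])-s["ee_pos"]))
    x=R[:,0];print("tool x",x,"uprighting rotvec deg (tool)",np.degrees(R.T@np.cross(x,[0,0,-1])))
E
python3 - <<'E'
from h import *
to(.567,-.170,.172)
f=grab_frame("side");s=f[100:260,190:330,::-1]
cv2.imwrite("pics/s2.png",cv2.resize(s,None,fx=3.7,fy=3.7,interpolation=cv2.INTER_CUBIC))
p=proj("side",sense()["ee_pos"]);print((p-[190,100])*3.7)
E
```

```text
TCP [ 0.5747 -0.16    0.2743] F [-0.057   0.1665 -0.7963] w 0.9965249722016617 tool mm [102.2546   8.9007   9.5189]
tool x [-0.0049  0.0081 -1.    ] uprighting rotvec deg (tool) [0.     0.1665 0.5148]
[202.6851 152.367 ]
```

View pics/s2.png

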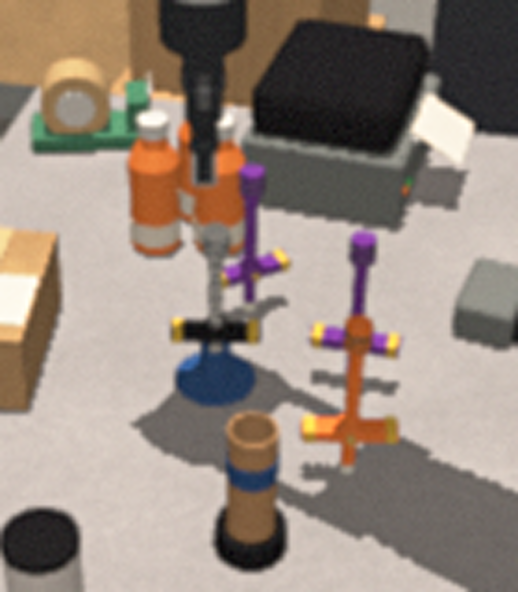

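The side view shows the fingers at (204,180) above the knob at (214,235), about 8 mm off in x, as the state predicts. I'll correct and descend.

>>> {"fn": "drive_tool", "kwargs": {"increments": [{"ax": 0, "ay": 0.2, "az": 0.5, "tx": 10, "ty": 9, "tz": 10, "grip": 0}, {"ax": 0, "ay": 0, "az": 0, "tx": 25, "ty": 0, "tz": 0, "grip": 0}, {"ax": 0, "ay": 0, "az": 0, "tx": 0, "ty": 0, "tz": 0, "grip": 0}]}}

```text
time: 2.05
ee_pos: [0.5648, -0.1738, 0.2388]
eef_rot: [0.08, 0.703, 0.08, -0.702]
contact_force: [0.4, -0.2, 0.7]
width: 0.997
```

```bash
python3 -c "
from h import *
to(.567,-.170,.173)"
```

```text
TCP [ 0.5648 -0.1738  0.2388] F [ 0.3935 -0.1975  0.6842] w 0.9966630910836374 tool mm [65.8476 -3.2122 -2.9419]
tool x [ 0.0012 -0.0004 -1.    ] uprighting rotvec deg (tool) [-0.     -0.0602 -0.0387]
```

>>> {"fn": "drive_tool", "kwargs": {"increments": [{"ax": 0, "ay": 0, "az": 0, "tx": 22, "ty": -2, "tz": -2, "grip": 0}, {"ax": 0, "ay": 0, "az": 0, "tx": 22, "ty": 0, "tz": 0, "grip": 0}, {"ax": 0, "ay": 0, "az": 0, "tx": 19, "ty": 0, "tz": 0, "grip": 0}, {"ax": 0, "ay": 0, "az": 0, "tx": 0, "ty": 0, "tz": 0, "grip": 0}]}}

```text
time: 2.45
ee_pos: [0.5653, -0.1747, 0.1789]
eef_rot: [0.08, 0.704, 0.078, -0.701]
contact_force: [-1.1, -0.8, 0.1]
width: 1.003
```

Run:
```python
from h import *
to(.567,-.170,.173)
f=grab_frame("side");s=f[140:230,205:295,::-1]
g=grab_frame("top");t=g[150:240,240:330,::-1]
cv2.imwrite("pics/st3.png",cv2.resize(np.hstack([s,t]),None,fx=4.4,fy=4.4,interpolation=cv2.INTER_CUBIC))
```

```text
TCP [ 0.5653 -0.1747  0.1789] F [-1.1379 -0.8305  0.058 ] w 1.0031801938270093 tool mm [ 5.9198 -4.2494 -2.705 ]
tool x [ 0.0046 -0.0025 -1.    ] uprighting rotvec deg (tool) [ 0.     -0.2265 -0.1957]
```

View pics/st3.png

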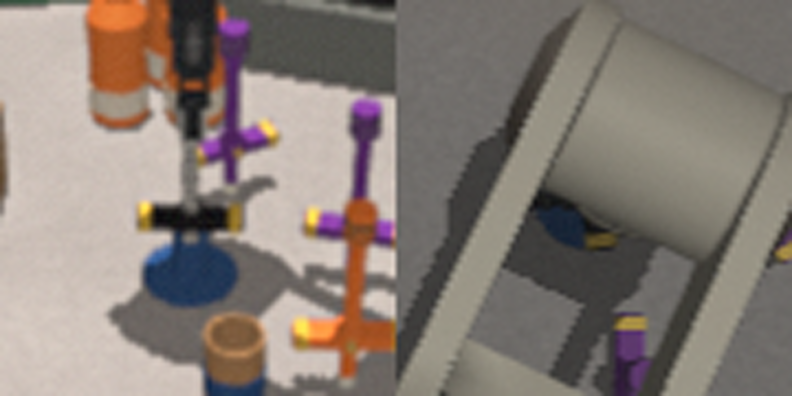

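The side view shows the fingers around the knob at (190,95). I'll centre, go down 5 mm and close gently.

>>> {"fn": "drive_tool", "kwargs": {"increments": [{"ax": 0, "ay": 0, "az": 0, "tx": 5, "ty": -4, "tz": -3, "grip": 0}, {"ax": 0, "ay": 0, "az": 0, "tx": 0, "ty": 0, "tz": 0, "grip": 0.3}, {"ax": 0, "ay": 0, "az": 0, "tx": 0, "ty": 0, "tz": 0, "grip": 1}, {"ax": 0, "ay": 0, "az": 0, "tx": 0, "ty": 0, "tz": 0, "grip": 1}, {"ax": 0, "ay": 0, "az": 0, "tx": 0, "ty": 0, "tz": 0, "grip": 1}, {"ax": 0, "ay": 0, "az": 0, "tx": 0, "ty": 0, "tz": 0, "grip": 1}], "squeeze": 20}}

```text
time: 3.15
ee_pos: [0.5697, -0.1708, 0.1809]
eef_rot: [0.081, 0.707, 0.076, -0.698]
contact_force: [0.1, 0.2, 0.0]
width: 0.294
```

```bash
python3 -c "
from h import *
to(.567,-.170,.173);print(rot().T@sense()['contact_force'],sense()['moment'])"
```

```text
TCP [ 0.5697 -0.1708  0.1809] F [0.1487 0.162  0.0258] w 0.29373818705935223 tool mm [ 7.8669 -1.4241  2.5762]
tool x [ 0.0131 -0.0061 -0.9999] uprighting rotvec deg (tool) [-0.     -0.6565 -0.5086]
[-0.0248 -0.125  -0.1811] [ 0.2457  0.0199 -0.0492]
```

>>> {"fn": "drive_tool", "kwargs": {"increments": [{"ax": 0, "ay": 0, "az": 0, "tx": 0, "ty": 0, "tz": 0, "grip": 0.4}, {"ax": 0, "ay": -0.6, "az": -0.5, "tx": 6, "ty": 0, "tz": 2, "grip": 0.4}, {"ax": 0, "ay": 0, "az": 0, "tx": 4, "ty": 0, "tz": 0, "grip": 0.5}]}}

```text
time: 3.45
ee_pos: [0.5678, -0.1714, 0.1707]
eef_rot: [0.079, 0.703, 0.079, -0.703]
contact_force: [0.1, -1.3, 0.6]
width: 0.503
```

```bash
python3 -c "
from h import *
to(.567,-.170,.173)"
```

```text
TCP [ 0.5678 -0.1714  0.1707] F [ 0.1113 -1.2528  0.5896] w 0.5030382517013051 tool mm [-2.3154 -1.5247  0.4545]
tool x [ 0.0005  0.0002 -1.    ] uprighting rotvec deg (tool) [-0.     -0.0319  0.004 ]
```

>>> {"fn": "drive_tool", "kwargs": {"increments": [{"ax": 0, "ay": 0, "az": 0, "tx": 0, "ty": 0, "tz": 0, "grip": 1}, {"ax": 0, "ay": 0, "az": 0, "tx": 0, "ty": 0, "tz": 0, "grip": 1}, {"ax": 0, "ay": 0, "az": 0, "tx": 0, "ty": 0, "tz": 0, "grip": 1}], "squeeze": 60}}

```text
time: 3.75
ee_pos: [0.5676, -0.1714, 0.1697]
eef_rot: [-0.078, -0.703, -0.079, 0.703]
contact_force: [-0.3, 0.2, 1.9]
width: 0.287
```

```bash
python3 -c "
from h import *
to(.567,-.170,.173)"
```

```text
TCP [ 0.5676 -0.1714  0.1697] F [-0.269   0.1877  1.9181] w 0.287265466246687 tool mm [-3.3309 -1.4828  0.2613]
tool x [-0.0007  0.0008 -1.    ] uprighting rotvec deg (tool) [0.     0.0296 0.0553]
```

Gripped upright; the foot sits 160 mm below the TCP. I'll lift straight out.

>>> {"fn": "drive_tool", "kwargs": {"increments": [{"ax": 0, "ay": 0, "az": 0, "tx": -15, "ty": 0, "tz": 0, "grip": 1}, {"ax": 0, "ay": 0, "az": 0, "tx": -20, "ty": 0, "tz": 0, "grip": 1}, {"ax": 0, "ay": 0, "az": 0, "tx": -20, "ty": 0, "tz": 0, "grip": 1}, {"ax": 0, "ay": 0, "az": 0, "tx": -30, "ty": 0, "tz": 0, "grip": 1}, {"ax": 0, "ay": 0, "az": 0, "tx": -40, "ty": 0, "tz": 0, "grip": 1}, {"ax": 0, "ay": 0, "az": 0, "tx": -40, "ty": 0, "tz": 0, "grip": 1}, {"ax": 0, "ay": 0, "az": 0, "tx": -30, "ty": 0, "tz": 0, "grip": 1}]}}

```text
time: 4.45
ee_pos: [0.5655, -0.1705, 0.3724]
eef_rot: [-0.077, -0.7, -0.08, 0.705]
contact_force: [0.0, -0.3, -3.7]
width: 0.29
```

```bash
python3 -c "
from h import *
to(.489,.044,.362)"
```

```text
TCP [ 0.5655 -0.1705  0.3724] F [ 0.0068 -0.2534 -3.6608] w 0.2900153877547542 tool mm [  11.8444 -226.0613   27.1807]
tool x [-0.0079  0.0039 -1.    ] uprighting rotvec deg (tool) [-0.      0.3944  0.3196]
```

>>> {"fn": "drive_tool", "kwargs": {"increments": [{"ax": 0, "ay": 0.4, "az": 0.3, "tx": 0, "ty": -20, "tz": 2, "grip": 1}, {"ax": 0, "ay": 0, "az": 0, "tx": 0, "ty": -32, "tz": 4, "grip": 1}, {"ax": 0, "ay": 0, "az": 0, "tx": 0, "ty": -35, "tz": 4, "grip": 1}, {"ax": 0, "ay": 0, "az": 0, "tx": 0, "ty": -35, "tz": 5, "grip": 1}, {"ax": 0, "ay": 0, "az": 0, "tx": 0, "ty": -35, "tz": 5, "grip": 1}, {"ax": 0, "ay": 0, "az": 0, "tx": 0, "ty": -35, "tz": 5, "grip": 1}, {"ax": 0, "ay": 0, "az": 0, "tx": 0, "ty": -20, "tz": 2, "grip": 1}, {"ax": 0, "ay": 0, "az": 0, "tx": 0, "ty": 0, "tz": 0, "grip": 1}]}}

```text
time: 5.25
ee_pos: [0.4874, 0.037, 0.3847]
eef_rot: [0.079, 0.707, 0.076, -0.699]
contact_force: [-0.0, 0.1, -3.8]
width: 0.285
```

```bash
python3 -c "
from h import *
to(.489,.044,.362)"
```

```text
TCP [0.4874 0.037  0.3847] F [-0.0406  0.0766 -3.8121] w 0.28458179641973647 tool mm [22.6992 -6.6042 -2.8875]
tool x [ 0.0114 -0.0027 -0.9999] uprighting rotvec deg (tool) [ 0.     -0.6007 -0.2959]
```

>>> {"fn": "drive_tool", "kwargs": {"increments": [{"ax": 0, "ay": -0.6, "az": -0.3, "tx": 20, "ty": -6, "tz": -3, "grip": 1}, {"ax": 0, "ay": 0, "az": 0, "tx": 25, "ty": 0, "tz": 0, "grip": 1}, {"ax": 0, "ay": 0, "az": 0, "tx": 15, "ty": 0, "tz": 0, "grip": 1}, {"ax": 0, "ay": 0, "az": 0, "tx": 0, "ty": 0, "tz": 0, "grip": 1}]}}

```text
time: 5.65
ee_pos: [0.4889, 0.0434, 0.3266]
eef_rot: [0.079, 0.704, 0.078, -0.702]
contact_force: [0.3, -0.3, -4.1]
width: 0.289
```

Run:
```python
from h import *
to(.489,.044,.318)
f=grab_frame("side");s=f[140:260,215:305,::-1]
g=grab_frame("top");t=g[155:275,180:270,::-1]
cv2.imwrite("pics/st4.png",cv2.resize(np.hstack([s,t]),None,fx=4.4,fy=4.4,interpolation=cv2.INTER_CUBIC))
```

```text
TCP [0.4889 0.0434 0.3266] F [ 0.2994 -0.337  -4.0891] w 0.28897413767934627 tool mm [ 8.6099 -0.5329 -0.2376]
tool x [ 0.0035 -0.0006 -1.    ] uprighting rotvec deg (tool) [ 0.     -0.1873 -0.0784]
```

View pics/st4.png

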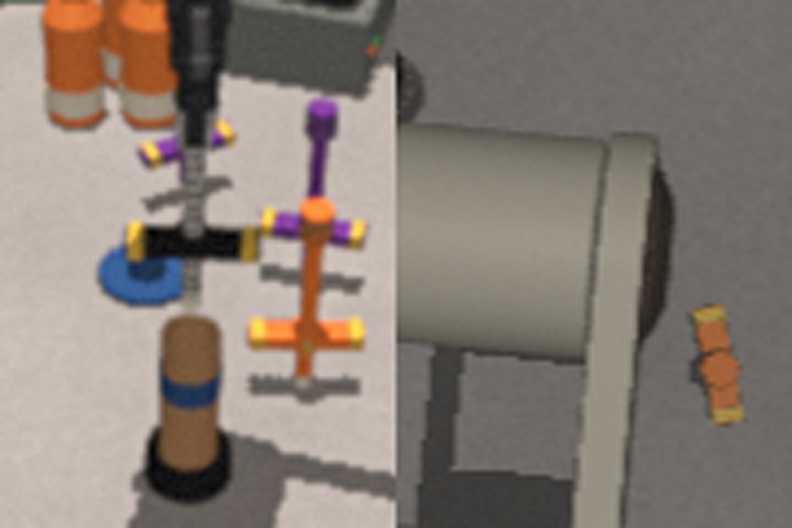

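The tip at (190,305) is in line with the tube mouth at about (191,325), and the rod is upright. I'll lower the tip into the tube.

>>> {"fn": "drive_tool", "kwargs": {"increments": [{"ax": 0, "ay": -0.2, "az": 0, "tx": 15, "ty": -0.5, "tz": 0, "grip": 1}, {"ax": 0, "ay": 0, "az": 0, "tx": 15, "ty": 0, "tz": 0, "grip": 1}, {"ax": 0, "ay": 0, "az": 0, "tx": 15, "ty": 0, "tz": 0, "grip": 1}, {"ax": 0, "ay": 0, "az": 0, "tx": 15, "ty": 0, "tz": 0, "grip": 1}, {"ax": 0, "ay": 0, "az": 0, "tx": 0, "ty": 0, "tz": 0, "grip": 1}]}}

```text
time: 6.25
ee_pos: [0.49, 0.0431, 0.2654]
eef_rot: [0.079, 0.704, 0.077, -0.701]
contact_force: [0.1, -0.5, -3.1]
width: 0.285
```

Run:
```python
from h import *
to(.489,.044,.255)
f=grab_frame("side");s=f[140:260,215:305,::-1]
cv2.imwrite("pics/s5.png",cv2.resize(s,None,fx=4.4,fy=4.4,interpolation=cv2.INTER_CUBIC))
```

```text
TCP [0.49   0.0431 0.2654] F [ 0.1031 -0.5209 -3.0839] w 0.28498526439239213 tool mm [10.3524 -1.0817  0.8191]
tool x [ 0.0045 -0.0019 -1.    ] uprighting rotvec deg (tool) [-0.     -0.2276 -0.1615]
```

View pics/s5.png

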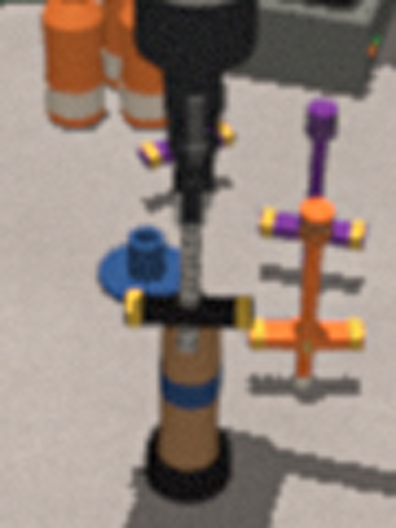

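The rod is visible between the bar (row 310) and the front lip of the mouth (row ~350), so it goes inside the tube. I'll creep down until the bar meets the rim.

>>> {"fn": "drive_tool", "kwargs": {"increments": [{"ax": 0, "ay": -0.2, "az": -0.1, "tx": 3, "ty": -1, "tz": 0, "grip": 1}, {"ax": 0, "ay": 0, "az": 0, "tx": 3, "ty": 0, "tz": 0, "grip": 1}, {"ax": 0, "ay": 0, "az": 0, "tx": 3, "ty": 0, "tz": 0, "grip": 1}, {"ax": 0, "ay": 0, "az": 0, "tx": 3, "ty": 0, "tz": 0, "grip": 1}]}}

```text
time: 6.7
ee_pos: [0.4908, 0.0441, 0.2557]
eef_rot: [0.078, 0.704, 0.077, -0.701]
contact_force: [0.0, -0.7, -3.5]
width: 0.286
```

>>> {"fn": "drive_tool", "kwargs": {"increments": [{"ax": 0, "ay": 0, "az": 0, "tx": 3, "ty": 0, "tz": 0, "grip": 1}, {"ax": 0, "ay": 0, "az": 0, "tx": 3, "ty": 0, "tz": 0, "grip": 1}]}}

```text
time: 6.9
ee_pos: [0.4912, 0.0441, 0.2498]
eef_rot: [0.078, 0.705, 0.077, -0.701]
contact_force: [-0.5, 0.8, 3.1]
width: 0.289
```

>>> {"fn": "drive_tool", "kwargs": {"increments": [{"ax": 0, "ay": 0, "az": 0, "tx": 3, "ty": 0, "tz": 0, "grip": 1}]}}

```text
time: 7.0
ee_pos: [0.4913, 0.0442, 0.247]
eef_rot: [0.078, 0.705, 0.077, -0.7]
contact_force: [-0.9, -0.0, 2.7]
width: 0.286
```

>>> {"fn": "drive_tool", "kwargs": {"increments": [{"ax": 0, "ay": 0, "az": 0, "tx": 3, "ty": 0, "tz": 0, "grip": 1}]}}

```text
time: 7.1
ee_pos: [0.4914, 0.0442, 0.2441]
eef_rot: [0.078, 0.705, 0.077, -0.7]
contact_force: [-1.7, 0.9, 2.4]
width: 0.286
```

The bar is on the rim: Fz jumped from −3.5 to about +3 N and stays there as the rod slides. I'll keep going down to just above the shallowest possible goods.

>>> {"fn": "drive_tool", "kwargs": {"increments": [{"ax": 0, "ay": 0, "az": 0, "tx": 3, "ty": 0, "tz": 0.5, "grip": 1}, {"ax": 0, "ay": 0, "az": 0, "tx": 3, "ty": 0, "tz": 0.5, "grip": 1}, {"ax": 0, "ay": 0, "az": 0, "tx": 3, "ty": 0, "tz": 0.5, "grip": 1}]}}

```text
time: 7.4
ee_pos: [0.4903, 0.0439, 0.2348]
eef_rot: [0.079, 0.706, 0.077, -0.7]
contact_force: [1.5, 0.8, 2.3]
width: 0.284
```

```bash
python3 -c "
from h import *
to(.489,.044,.228)"
```

```text
TCP [0.4903 0.0439 0.2348] F [1.4968 0.8025 2.3018] w 0.2841496531114869 tool mm [ 6.8273 -0.4013  1.3265]
tool x [ 0.0089 -0.0009 -1.    ] uprighting rotvec deg (tool) [-0.     -0.4863 -0.1598]
```

>>> {"fn": "drive_tool", "kwargs": {"increments": [{"ax": 0, "ay": -0.3, "az": -0.1, "tx": 2, "ty": 0, "tz": 0.1, "grip": 1}, {"ax": 0, "ay": -0.2, "az": 0, "tx": 2, "ty": 0, "tz": 0.1, "grip": 1}]}}

```text
time: 7.6
ee_pos: [0.4905, 0.0438, 0.2306]
eef_rot: [0.078, 0.703, 0.077, -0.703]
contact_force: [3.5, 1.8, 2.4]
width: 0.285
```

```bash
python3 -c "
from h import *
to(.489,.044,.228)"
```

```text
TCP [0.4905 0.0438 0.2306] F [3.4907 1.8263 2.4235] w 0.28540689999607394 tool mm [ 2.6216 -0.5225  1.3751]
tool x [ 0.0008 -0.0011 -1.    ] uprighting rotvec deg (tool) [ 0.     -0.0287 -0.0717]
```

>>> {"fn": "drive_tool", "kwargs": {"increments": [{"ax": 0, "ay": 0, "az": 0, "tx": 1.5, "ty": 0, "tz": 0, "grip": 1}, {"ax": 0, "ay": 0, "az": 0, "tx": 1.5, "ty": 0, "tz": 0, "grip": 1}]}}

```text
time: 7.8
ee_pos: [0.4908, 0.0439, 0.2274]
eef_rot: [0.078, 0.703, 0.077, -0.702]
contact_force: [1.9, 1.6, 2.8]
width: 0.288
```

>>> {"fn": "drive_tool", "kwargs": {"increments": [{"ax": 0, "ay": -0.1, "az": 0, "tx": 1.5, "ty": 0, "tz": 0.2, "grip": 1}, {"ax": 0, "ay": 0, "az": 0, "tx": 1.5, "ty": 0, "tz": 0.2, "grip": 1}]}}

```text
time: 8.0
ee_pos: [0.4905, 0.0438, 0.2242]
eef_rot: [-0.078, -0.703, -0.077, 0.703]
contact_force: [2.6, 1.1, 3.3]
width: 0.286
```

>>> {"fn": "drive_tool", "kwargs": {"increments": [{"ax": 0, "ay": -0.1, "az": 0, "tx": 1.5, "ty": 0, "tz": 0.2, "grip": 1}, {"ax": 0, "ay": 0, "az": 0, "tx": 1.5, "ty": 0, "tz": 0.2, "grip": 1}]}}

```text
time: 8.2
ee_pos: [0.4902, 0.0437, 0.221]
eef_rot: [-0.078, -0.702, -0.077, 0.704]
contact_force: [3.4, 0.5, 2.6]
width: 0.288
```

>>> {"fn": "drive_tool", "kwargs": {"increments": [{"ax": 0, "ay": 0, "az": 0, "tx": 1.5, "ty": 0, "tz": 0, "grip": 1}, {"ax": 0, "ay": 0, "az": 0, "tx": 1.5, "ty": 0, "tz": 0, "grip": 1}]}}

```text
time: 8.4
ee_pos: [0.4901, 0.0436, 0.2178]
eef_rot: [-0.078, -0.702, -0.077, 0.704]
contact_force: [2.7, 0.3, 2.8]
width: 0.285
```

>>> {"fn": "drive_tool", "kwargs": {"increments": [{"ax": 0, "ay": 0, "az": 0, "tx": 1.5, "ty": 0, "tz": 0, "grip": 1}, {"ax": 0, "ay": 0, "az": 0, "tx": 1.5, "ty": 0, "tz": 0, "grip": 1}]}}

```text
time: 8.6
ee_pos: [0.4902, 0.0436, 0.2146]
eef_rot: [-0.078, -0.702, -0.077, 0.704]
contact_force: [3.1, 0.9, 3.3]
width: 0.287
```

>>> {"fn": "drive_tool", "kwargs": {"increments": [{"ax": 0, "ay": 0, "az": 0, "tx": 1.5, "ty": 0, "tz": 0, "grip": 1}, {"ax": 0, "ay": 0, "az": 0, "tx": 1.5, "ty": 0, "tz": 0, "grip": 1}]}}

```text
time: 8.8
ee_pos: [0.4902, 0.0436, 0.2113]
eef_rot: [-0.078, -0.702, -0.077, 0.703]
contact_force: [3.1, 0.8, 2.4]
width: 0.288
```

>>> {"fn": "drive_tool", "kwargs": {"increments": [{"ax": 0, "ay": 0, "az": 0, "tx": 1.5, "ty": 0, "tz": 0, "grip": 1}, {"ax": 0, "ay": 0, "az": 0, "tx": 1.5, "ty": 0, "tz": 0, "grip": 1}]}}

```text
time: 9.0
ee_pos: [0.4902, 0.0436, 0.208]
eef_rot: [-0.078, -0.702, -0.077, 0.704]
contact_force: [4.1, 0.4, 2.5]
width: 0.286
```

>>> {"fn": "drive_tool", "kwargs": {"increments": [{"ax": 0, "ay": 0, "az": 0, "tx": 1.5, "ty": 0, "tz": 0, "grip": 1}, {"ax": 0, "ay": 0, "az": 0, "tx": 1.5, "ty": 0, "tz": 0, "grip": 1}]}}

```text
time: 9.2
ee_pos: [0.4902, 0.0436, 0.2048]
eef_rot: [-0.078, -0.702, -0.077, 0.704]
contact_force: [3.9, 0.9, 3.2]
width: 0.29
```

>>> {"fn": "drive_tool", "kwargs": {"increments": [{"ax": 0, "ay": 0, "az": 0, "tx": 1.5, "ty": 0, "tz": 0, "grip": 1}, {"ax": 0, "ay": 0, "az": 0, "tx": 1.5, "ty": 0, "tz": 0, "grip": 1}]}}

```text
time: 9.4
ee_pos: [0.4902, 0.0436, 0.2015]
eef_rot: [-0.078, -0.702, -0.077, 0.703]
contact_force: [3.2, 0.8, 2.3]
width: 0.289
```

>>> {"fn": "drive_tool", "kwargs": {"increments": [{"ax": 0, "ay": 0, "az": 0, "tx": 1.5, "ty": 0, "tz": 0, "grip": 1}, {"ax": 0, "ay": 0, "az": 0, "tx": 1.5, "ty": 0, "tz": 0, "grip": 1}]}}

```text
time: 9.6
ee_pos: [0.4902, 0.0436, 0.1982]
eef_rot: [-0.078, -0.702, -0.077, 0.704]
contact_force: [3.6, 1.1, 2.0]
width: 0.29
```

>>> {"fn": "drive_tool", "kwargs": {"increments": [{"ax": 0, "ay": 0, "az": 0, "tx": 1.5, "ty": 0, "tz": 0, "grip": 1}, {"ax": 0, "ay": 0, "az": 0, "tx": 1.5, "ty": 0, "tz": 0, "grip": 1}]}}

```text
time: 9.8
ee_pos: [0.4901, 0.0436, 0.195]
eef_rot: [-0.078, -0.702, -0.077, 0.704]
contact_force: [2.5, 1.6, 2.9]
width: 0.285
```

>>> {"fn": "drive_tool", "kwargs": {"increments": [{"ax": 0, "ay": 0, "az": 0, "tx": 1.5, "ty": 0, "tz": 0, "grip": 1}, {"ax": 0, "ay": 0, "az": 0, "tx": 1.5, "ty": 0, "tz": 0, "grip": 1}]}}

```text
time: 10.0
ee_pos: [0.4901, 0.0436, 0.1917]
eef_rot: [-0.078, -0.702, -0.077, 0.704]
contact_force: [3.7, 1.0, 2.5]
width: 0.295
```

>>> {"fn": "drive_tool", "kwargs": {"increments": [{"ax": 0, "ay": 0, "az": 0, "tx": 1.5, "ty": 0, "tz": 0, "grip": 1}, {"ax": 0, "ay": 0, "az": 0, "tx": 1.5, "ty": 0, "tz": 0, "grip": 1}]}}

```text
time: 10.2
ee_pos: [0.4901, 0.0436, 0.1884]
eef_rot: [-0.078, -0.702, -0.077, 0.704]
contact_force: [3.2, 1.0, 3.1]
width: 0.287
```

>>> {"fn": "drive_tool", "kwargs": {"increments": [{"ax": 0, "ay": 0, "az": 0, "tx": 1.5, "ty": 0, "tz": 0, "grip": 1}, {"ax": 0, "ay": 0, "az": 0, "tx": 1.5, "ty": 0, "tz": 0, "grip": 1}]}}

```text
time: 10.4
ee_pos: [0.4901, 0.0436, 0.1851]
eef_rot: [-0.078, -0.702, -0.077, 0.703]
contact_force: [3.3, 1.2, 2.2]
width: 0.287
```

>>> {"fn": "drive_tool", "kwargs": {"increments": [{"ax": 0, "ay": 0, "az": 0, "tx": 1.5, "ty": 0, "tz": 0, "grip": 1}, {"ax": 0, "ay": 0, "az": 0, "tx": 1.5, "ty": 0, "tz": 0, "grip": 1}]}}

```text
time: 10.6
ee_pos: [0.4902, 0.0435, 0.1821]
eef_rot: [-0.078, -0.702, -0.077, 0.703]
contact_force: [0.8, 1.6, 10.4]
width: 0.285
```

The tip has bottomed out: Fz rose from about 2.5 to 10.4 N, so roughly 8 N on the tip, at about 118 mm depth. I'll hold for the dwell without pressing more.

>>> {"fn": "drive_tool", "kwargs": {"increments": [{"ax": 0, "ay": 0, "az": 0, "tx": 0, "ty": 0, "tz": 0, "grip": 1}, {"ax": 0, "ay": 0, "az": 0, "tx": 0, "ty": 0, "tz": 0, "grip": 1}]}}

```text
time: 10.8
ee_pos: [0.49, 0.0435, 0.1821]
eef_rot: [-0.079, -0.702, -0.077, 0.704]
contact_force: [0.5, 0.2, 4.1]
width: 0.283
```

```bash
python3 -c "
from h import *
to(.489,.044,.180)"
```

```text
TCP [0.49   0.0435 0.1821] F [0.5112 0.1812 4.1236] w 0.2833040483711526 tool mm [ 2.1373 -0.7194  0.8311]
tool x [-0.0019 -0.0021 -1.    ] uprighting rotvec deg (tool) [-0.      0.1312 -0.096 ]
```

>>> {"fn": "drive_tool", "kwargs": {"increments": [{"ax": 0, "ay": 0, "az": 0, "tx": -0.6, "ty": 0, "tz": 0, "grip": 1}, {"ax": 0, "ay": 0, "az": 0, "tx": 0, "ty": 0, "tz": 0, "grip": 1}]}}

```text
time: 11.0
ee_pos: [0.4897, 0.0434, 0.1825]
eef_rot: [-0.079, -0.702, -0.077, 0.704]
contact_force: [1.6, 0.5, 2.0]
width: 0.29
```

>>> {"fn": "drive_tool", "kwargs": {"increments": [{"ax": 0, "ay": 0, "az": 0, "tx": 0, "ty": 0, "tz": 0, "grip": 0.6}, {"ax": 0, "ay": 0, "az": 0, "tx": 0, "ty": 0, "tz": 0, "grip": 0.4}, {"ax": 0, "ay": 0, "az": 0, "tx": 0, "ty": 0, "tz": 0, "grip": 0.2}], "squeeze": 20}}

```text
time: 11.3
ee_pos: [0.4889, 0.0434, 0.1816]
eef_rot: [-0.078, -0.701, -0.077, 0.705]
contact_force: [0.2, 0.5, 0.1]
width: 0.731
```

Released, and the force reads zero. I'll retreat straight up, then move aside for a look.

>>> {"fn": "drive_tool", "kwargs": {"increments": [{"ax": 0, "ay": 0, "az": 0, "tx": 0, "ty": 0, "tz": 0, "grip": 0}, {"ax": 0, "ay": 0, "az": 0, "tx": -15, "ty": 0, "tz": 0, "grip": 0}, {"ax": 0, "ay": 0, "az": 0, "tx": -25, "ty": 0, "tz": 0, "grip": 0}, {"ax": 0, "ay": 0, "az": 0, "tx": -40, "ty": 0, "tz": 0, "grip": 0}, {"ax": 0, "ay": 0, "az": 0, "tx": -40, "ty": 0, "tz": 0, "grip": 0}, {"ax": 0, "ay": 0, "az": 0, "tx": -20, "ty": 0, "tz": 20, "grip": 0}, {"ax": 0, "ay": 0, "az": 0, "tx": 0, "ty": 0, "tz": 40, "grip": 0}, {"ax": 0, "ay": 0, "az": 0, "tx": 0, "ty": 0, "tz": 40, "grip": 0}]}}

```text
time: 12.1
ee_pos: [0.3911, 0.0217, 0.3256]
eef_rot: [-0.079, -0.698, -0.078, 0.707]
contact_force: [-0.6, -0.4, 0.3]
width: 1.002
```

Run:
```python
from h import *
to(.489,.044,.18)
f=grab_frame("side");s=f[140:260,215:305,::-1]
g=grab_frame("top");t=g[155:275,180:270,::-1]
cv2.imwrite("pics/st6.png",cv2.resize(np.hstack([s,t]),None,fx=4.4,fy=4.4,interpolation=cv2.INTER_CUBIC))
```

```text
TCP [0.3911 0.0217 0.3256] F [-0.6208 -0.407   0.3078] w 1.0023848454932693 tool mm [ 144.3573   -0.1027 -102.1761]
tool x [-0.0119 -0.0022 -0.9999] uprighting rotvec deg (tool) [-0.      0.6922  0.0278]
```

View pics/st6.png

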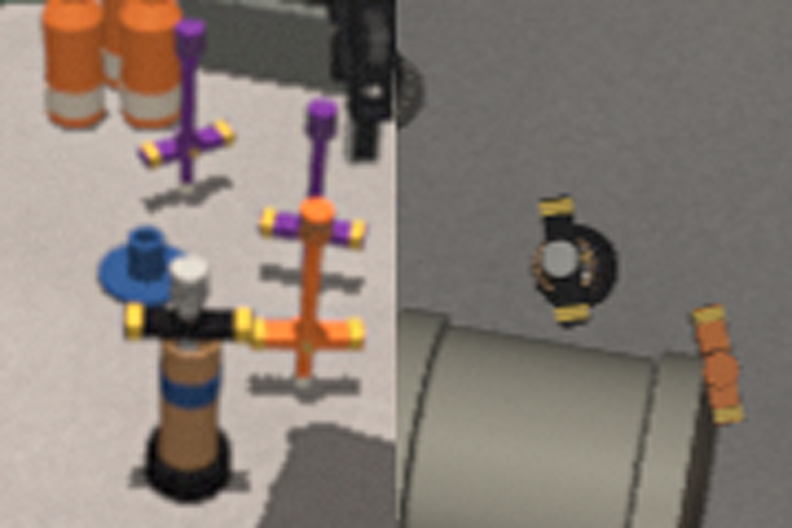

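The gauge stands upright in the tube, with the knob at side (189,266) and the bar level across the rim at row 322. The top view shows it over the mouth at (560,258). One quick check of height and tilt.

Run:
```python
from h import *
S=lambda x,y:((x+.5)/4.4-.5+215,(y+.5)/4.4-.5+140)
T=lambda x,y:((x-396+.5)/4.4-.5+180,(y+.5)/4.4-.5+155)
print("knob top",two(S(189,266),T(560,258)))
print("bar end far",two(S(134,311),T(557,208)),"near",two(S(244,313),T(572,314)))
```

```text
knob top (array([0.4908, 0.0427, 0.2001]), np.float64(0.002076554096956845))
bar end far (array([0.5275, 0.0488, 0.1576]), np.float64(0.0016184958201235753)) near (array([0.4525, 0.0359, 0.1591]), np.float64(0.001985916288908905))
```

```bash
python3 -c "
from h import *
print(sense()['time'],sign_off())"
```

```text
the job is handed in; nothing more can be done
12.2 None
```

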